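# Sort the stamp boxes by their sliding lids

## Robot

A 6-joint arm with a two-finger parallel gripper is mounted at the origin on the work surface. World frame = base frame: x ahead of the robot, y to its left, z up, the work surface at z = 0. Lengths are in m, angles in rad, forces in N, time in s.
With the tool pointing down it reaches from about 0.25 to 0.775 m from the base axis. Payload 4 kg.
Tool frame: the origin (TCP) lies on the centre line of the jaws, within the pads' length; the fingertips stand 8 mm ahead of it and the grasp point (between the pads) lies 11 mm behind it; y points along the fingers, x is the direction in which the jaws open and shut, and the axes are right-handed (so a half turn about y gives the same grasp; the last joint's range is limited). The gripper opens to 94 mm and grips with 3 to 60 N. Pads are 16 mm wide; open, the fingers measure 119 mm over their backs; the gripper's body (75 mm by 177 mm) begins 78 mm behind the grasp point.
Start: joints at [-1.38, 0.087, 1.371, -0, 1.684, -0.103], TCP at [0.159, -0.526, 0.214] pointing down, gripper open.
Joint ranges: [-3.1, 3.1], [-0.76, 2.03], [0.27, 2.55], [-1.08, 4.22], [0.17, 2.65], [-2.57, 2.57]. Speed limits (rad/s): [2.79, 2.79, 3.14, 3.14, 3.14, 3.14].

## Interface

Orientations are given as [roll, pitch, yaw] about the fixed x, y, z axes, in that order (R = Rz(yaw) Ry(pitch) Rx(roll)).
In Python, from bench import robot gives the robot as it stands.
- The arm moves only by the tool step_arm, never from a script. Its argument "commands" is a list of rows, each an object with "xyz": the shift along the world's x, y, z in m, a list of three; "twist": the turn, a rotation vector about the world's x, y, z in degrees, a list of three. In form: [{"xyz": [tx, ty, tz], "twist": [ax, ay, az]}, ...]. A call has 1 to 12 rows; each row is the pose to reach, as a shift and turn from the pose commanded when the call began; what a row does not reach only later rows make up. A row lasts 1/12 s, in which the tool goes at most 41.7 mm and 7.16 degrees, less where a joint would pass 70% of its speed; a pose out of reach is approached as far as the arm can. A call with a gripper value outside its range is refused whole. "fingers" is the closure in counts, from 0 (fully open) to 255 (shut), set as the call begins (left out, the last holds). The fingers move at their own pace and stop on an object; the grip force is fixed at half the most. Time passes only in rows, so rows that repeat a pose let the fingers close. It gives the time, the measured TCP pose, the force and the opening at its end, in the units of the state.
- robot.get_obs(): the state, without advancing time (a new reading comes with each control period).
- robot.snapshot(name): name is "scene" or "top"; returns (picture, depth): 480x640x3 uint8, red, green, blue; 480x640 float32, m along the optical axis (not along the pixel's ray), 0 where there is no reading.
- robot.camera_info(name): a dict with "fx", "fy", "cx", "cy" (pixels), "R" (3x3) and "t" (3): a world point X has camera coordinates R X + t. Camera axes: x right, y down, z forward; pixel columns grow to the right and rows downward; lengths in m; the calibration is good to about 2 mm. A picture is of the moment at which its call begins. camera_info takes no time and is no camera call.
- robot.close_job(): hands the job in, once; it reports no verdict.
The state is a dict: "time": time; "joint_positions": joint angles; "qvel": joint speeds; "joint_torque": joint torques, N m; "tool_pos": TCP position; "ee_rot": TCP orientation; "wrist_force": force on the tool from outside, world axes, zero at the start; "wrist_torque": the same for the moment, N m; "width": finger opening in m.
Only numpy, scipy, OpenCV 4.12 (cv2) and the standard library are available. Lean on these libraries where they do the work, as an engineer would, in place of code of your own. Each camera call takes 0.05 s, during which the arm holds its last target.

## Task

The pottery class is over: sort the three wooden stamp boxes left in the middle of the table by their sliding lids. Slide every box whose lid is fully shut into the long bay at the back of the table, and every box whose lid is drawn out (it still has to be refilled) into the square bay on the robot's left, each one wholly inside its bay. Slide them flat along the table without lifting or tipping them, leave every lid as it is, and do not disturb the box already put away or any of the other things about.

Things in the scene. Friction and masses are not known exactly. Their poses are not given: they have to be found in the camera images.
- box_1: Plywood stamp box, 120 long (x) x 76 wide (y) x 44 high, walls 6 mm, flat upright sides, about 0.35 kg, with a lid sliding lengthwise in grooves near its top; the lid draws out past the -x end, 34 to 40 mm above the table, 63 mm wide. Origin: centre of the underside. Starts mid-table, lid end roughly towards the robot; which box lies where varies.
- lid_1 (a joint): How far the lid of box_1 is drawn out, m: 0 is fully shut (lid end level with the box end), 0.06 is its stop. Drawn lids start 0.032 to 0.050 out. It slides stiffly (about 1.2 N) and stays where it is left.
- box_1_lid_end (a point): Middle of the outer face of box_1's lid-side (-x) end wall, 22 mm above its underside (fixed to the box, not to the lid).
- box_1_plain_end (a point): Middle of the outer face of box_1's other (+x) end wall, 22 mm above its underside.
- box_2: A stamp box just like box_1, same frame. Starts mid-table, lid end roughly towards the robot; which box lies where varies.
- lid_2 (a joint): How far the lid of box_2 is drawn out, m: 0 is fully shut (lid end level with the box end), 0.06 is its stop. Drawn lids start 0.032 to 0.050 out. It slides stiffly (about 1.2 N) and stays where it is left.
- box_2_lid_end (a point): Middle of the outer face of box_2's lid-side (-x) end wall, 22 mm above its underside (fixed to the box, not to the lid).
- box_2_plain_end (a point): Middle of the outer face of box_2's other (+x) end wall, 22 mm above its underside.
- box_3: A stamp box just like box_1, same frame. Starts mid-table, lid end roughly towards the robot; which box lies where varies.
- lid_3 (a joint): How far the lid of box_3 is drawn out, m: 0 is fully shut (lid end level with the box end), 0.06 is its stop. Drawn lids start 0.032 to 0.050 out. It slides stiffly (about 1.2 N) and stays where it is left.
- box_3_lid_end (a point): Middle of the outer face of box_3's lid-side (-x) end wall, 22 mm above its underside (fixed to the box, not to the lid).
- box_3_plain_end (a point): Middle of the outer face of box_3's other (+x) end wall, 22 mm above its underside.
- back_bay: Long bay at the back of the table: a three-sided frame of wooden battens (18 wide, 22 high) screwed down, no floor of its own, 500 long (y) x 140 deep (x) inside, open towards the robot. Origin: on the table, middle of the rear batten's inner face; x points out through the rear batten: the inside is x -0.140 (mouth) to 0, y -0.250 to 0.250.
- left_bay: Square bay at the robot's left: the same batten frame, 320 wide (y, pointing roughly to the robot's side of the table) x 190 deep (x) inside, open towards mid-table. Origin: on the table, middle of the rear batten's inner face; x points out through the rear batten: the inside is x -0.190 (mouth) to 0, y -0.160 to 0.160.
- box_4: A shut stamp box, just like the others, that has already been put away: it stands in the long back bay against the rear batten. Bystander, leave it. Origin: centre of its underside.
- jar: White lidded glaze jar, 60 diameter, 72 high, standing in the far rear corner of the left bay. Bystander. Origin: centre of its underside.
- bottle: Small brown glass bottle with a white cap, 50 diameter, 100 high, standing between the robot and the boxes, close to where they have to pass. Bystander. Origin: centre of its underside.
- paddle: Flat wooden clay paddle, 10 mm thick, 235 long (its x axis), blade 60 wide, lying between the robot and the boxes. Bystander. Origin: on the underside, between blade and handle (x from -0.125 to 0.110).
- tray: Black plastic tray 90 x 150 x 45 high, on the robot's near left. Bystander. Origin: centre of its underside.
- mould: Plaster press mould, a block 200 (x) x 100 (y) x 36 high, on the robot's right. Bystander. Origin: centre of its underside.
- bowl: White bowl, 110 diameter, 50 high, on the robot's right. Bystander. Origin: centre of its underside.
- crock: Black pot, 84 diameter, 95 high, with modelling tools standing in it up to 215 mm above the table, on the far right. Bystander. Origin: centre of its underside.

How it is judged:
By the outcome, as a careful person would: the job done as asked, in the order asked, and still so for the second after the job is handed in, with the robot touching nothing.
It also fails if it takes over 72 s, if anything falls off the work surface, if the arm or the gripper's body presses on something with over 40 N, if the wrist force passes 120 N, or if a joint passes its speed limit or range.

## Working session

There is one attempt and no reset: what is moved stays moved. The work goes in short steps, Python scripts to look and compute and a tool call to move; the robot and the scene stay as the last step left them, time stands still between calls to the robot, and variables do not carry over. Pictures are saved under pics/ and viewed, and the job is handed in when it is done.

Besides the shell and the picture viewer there is one more tool, called after "Request:" by a JSON object that holds its "api" and its "payload". step_arm: Moves the arm, as the interface text tells. Its arguments: {"type":"object","properties":{"commands":{"type":"array"},"fingers":{"type":"number"}},"required":["commands"]}

```bash
ls; mkdir -p pics; python3 - <<'E'
from bench import robot
import cv2,numpy as np
for n in("scene","top"):
    p,d=robot.snapshot(n); cv2.imwrite(f"pics/{n}0.png",p[:,:,::-1]); np.save(f"{n}0.npy",d)
    c=robot.camera_info(n);print(n,c)
print(robot.get_obs())
E
```

```text
pics
scene {'fx': 532.5584809149942, 'fy': 532.5584809149942, 'cx': 319.12612126445805, 'cy': 237.97145144811276, 'R': array([[ 0.19133876,  0.98147074, -0.01023065],
       [ 0.78305374, -0.15892505, -0.60130664],
       [-0.59179078,  0.10704212, -0.79895285]]), 't': array([-0.02642555, -0.35609747,  1.88718836])}
top {'fx': 552.7499951255218, 'fy': 552.7499951255218, 'cx': 320.1837343793901, 'cy': 236.46484610974102, 'R': array([[ 0.00259735, -0.99985309,  0.01694264],
       [-0.98332217, -0.00563477, -0.18178493],
       [ 0.18185369, -0.01618792, -0.98319234]]), 't': array([-0.08023539,  0.49848108,  1.52904718])}
{'time': 0.1, 'joint_positions': array([-1.38009310e+00,  8.79109797e-02,  1.37207523e+00, -3.05140578e-05,
        1.68363006e+00, -1.03080155e-01]), 'qvel': array([ 1.11267578e-03, -4.40451622e-04, -4.13741592e-03,  2.49480043e-04,
       -8.13089395e-05, -5.59143472e-04]), 'joint_torque': array([ 1.37240851e-03, -3.41251016e+01, -3.03302228e+01,  7.19697587e-02,
        3.04116053e-02, -9.89714840e-05]), 'tool_pos': array([ 0.15917109, -0.52596254,  0.21241904]), 'ee_rot': array([-1.57061827,  0.002016  , -1.27701617]), 'wrist_force': array([ 0.45984759, -0.15138791,  0.17169633]), 'wrist_torque': array([-0.02973821,  0.03875351,  0.0213036 ]), 'width': 0.09398193082003654}
```

View pics/top0.png

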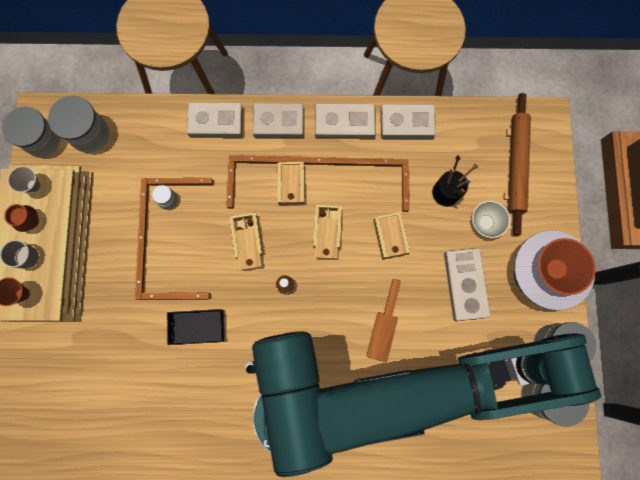

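View pics/scene0.png

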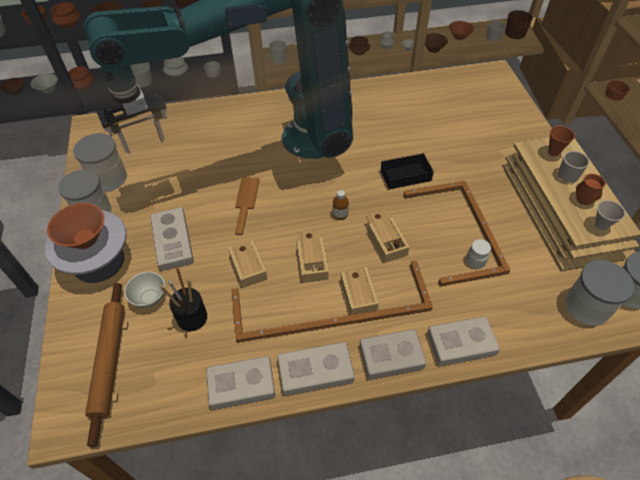

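```bash
python3 - <<'E'
import cv2
p=cv2.imread("pics/top0.png"); cv2.imwrite("pics/c1.png",cv2.resize(p[140:300,215:415],None,fx=4,fy=3.75,interpolation=2)[:600,:800])
p=cv2.imread("pics/scene0.png"); cv2.imwrite("pics/c2.png",cv2.resize(p[185:345,220:420],None,fx=4,fy=3.75,interpolation=2)[:600,:800])
E
```

```text
(no output)
```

View pics/c1.png

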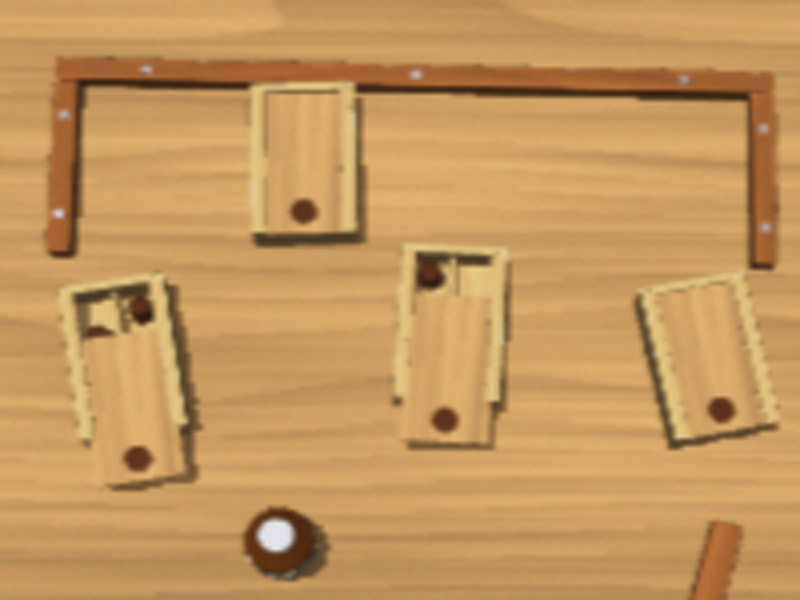

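View pics/c2.png

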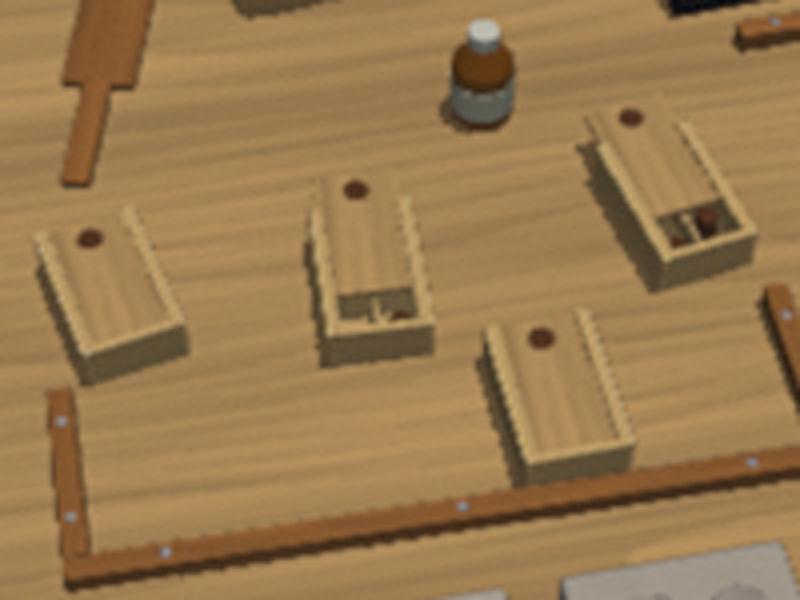

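```bash
cat > h.py <<'E'
import cv2,numpy as np
from bench import robot
def cloud(n,d):
    c=robot.camera_info(n);v,u=np.mgrid[:480,:640]
    P=np.stack([(u-c['cx'])/c['fx']*d,(v-c['cy'])/c['fy']*d,d],-1)
    return (P-c['t'])@c['R']
def ray(n,uv,z):
    c=robot.camera_info(n);uv=np.atleast_2d(uv).astype(float)
    r=np.c_[(uv[:,0]-c['cx'])/c['fx'],(uv[:,1]-c['cy'])/c['fy'],np.ones(len(uv))]@c['R']
    o=-c['R'].T@c['t']
    return (o+r*((z-o[2])/r[:,2])[:,None])[:,:2]
def masks(n,p,d,show=True):
    P=cloud(n,d);hsv=cv2.cvtColor(p,cv2.COLOR_RGB2HSV);z=P[...,2]
    return P,hsv,z
E
python3 - <<'E'
from h import *
p=cv2.imread("pics/top0.png")[:,:,::-1]; d=np.load("top0.npy")
P,hsv,z=masks("top",np.ascontiguousarray(p),d)
tab=z[220:290,350:370];print("table z",np.median(tab),tab.std())
m=((z>0.025)&(z<0.11)&(d>0)).astype(np.uint8)
m[:140]=0;m[345:]=0
n,l,s,c=cv2.connectedComponentsWithStats(m)
for i in range(1,n):
    if s[i,4]<60: continue
    q=P[l==i]; zz=q[:,2]
    top=q[zz>np.percentile(zz,95)-0.012][:,:2].astype(np.float32)*1000
    print(i,s[i],"z95 %.3f"%np.percentile(zz,95),[np.round(a,1) for a in cv2.minAreaRect(top)])
# battens corners by colour
def world(u,v,zz=0.022): print((u,v),ray("top",(u,v),zz).round(3))
S=lambda x,y:(215+(x+.5)/4-.5,140+(y+.5)/3.75-.5)
print("back bay inner corners (z=.022)");
for x,y in[(80,84),(752,98),(74,255),(753,268)]:
    world(*S(x,y))
print("left bay");
for u,v in[(148,186),(144,293),(212,185),(210,294)]: world(u,v)
E
```

```text
table z -0.0007688304808879489 0.08527204034663892
3 [ 16 140  41  16 376] z95 0.108 [array([749.4, 744.7]), array([17.9, 60.6]), np.float64(3.5)]
7 [ 65 140  39  11 273] z95 0.100 [array([760.7, 614.1]), array([ 8.4, 49.9]), np.float64(3.1)]
8 [ 509  140   21   96 1532] z95 0.057 [array([ 670. , -662.2]), array([ 48.6, 251.6]), np.float64(83.6)]
39 [ 278  159   27   45 1080] z95 0.047 [array([661.6,   7.7]), array([122.7,  75.2]), np.float64(1.3)]
99 [   0  165   87  157 9722] z95 0.101 [array([468.3, 713.3]), array([420.7, 204.7]), np.float64(0.8)]
108 [434 171  35  34 776] z95 0.100 [array([ 641.3, -452.9]), array([82.5, 80.6]), np.float64(13.9)]
149 [153 185  24  24 399] z95 0.075 [array([614.4, 371.3]), array([53.3, 51. ]), np.float64(61.4)]
179 [473 201  37  37 479] z95 0.053 [array([ 553.3, -569. ]), array([106.2, 106.7]), np.float64(85.3)]
187 [ 314  205   28   54 1162] z95 0.047 [array([515.4, -97.9]), array([ 76. , 153.2]), np.float64(87.1)]
198 [ 230  213   32   57 1231] z95 0.047 [array([485.6, 132.3]), array([158.2,  76.2]), np.float64(9.9)]
199 [ 375  212   35   46 1141
[... 314 characters left out ...]
6] z95 0.041 [array([ 367.6, -498.3]), array([200.1, 102. ]), np.float64(5.9)]
249 [276 275  19  19 272] z95 0.101 [array([362.3,  21.1]), array([23.1, 21.1]), np.float64(43.5)]
323 [167 309  57  36 294] z95 0.049 [array([244.4, 269. ]), array([ 90. , 152.1]), np.float64(3.5)]
324 [537 324  24  17 179] z95 0.101 [array([ 238.5, -706.4]), array([ 7.3, 51.8]), np.float64(42.2)]
back bay inner corners (z=.022)
(234.625, 162.03333333333333) [[0.726 0.175]]
(402.625, 165.76666666666665) [[ 0.718 -0.323]]
(233.125, 207.63333333333333) [[0.587 0.175]]
(402.875, 211.1) [[ 0.58 -0.32]]
left bay
(148, 186) [[0.651 0.426]]
(144, 293) [[0.338 0.419]]
(212, 185) [[0.655 0.239]]
(210, 294) [[0.336 0.233]]
```

```bash
python3 - <<'E'
import cv2
p=cv2.imread("pics/top0.png"); cv2.imwrite("pics/c3.png",cv2.resize(p[165:345,125:325],None,fx=4,fy=3.3,interpolation=2)[:600,:800])
E
```

```text
(no output)
```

View pics/c3.png

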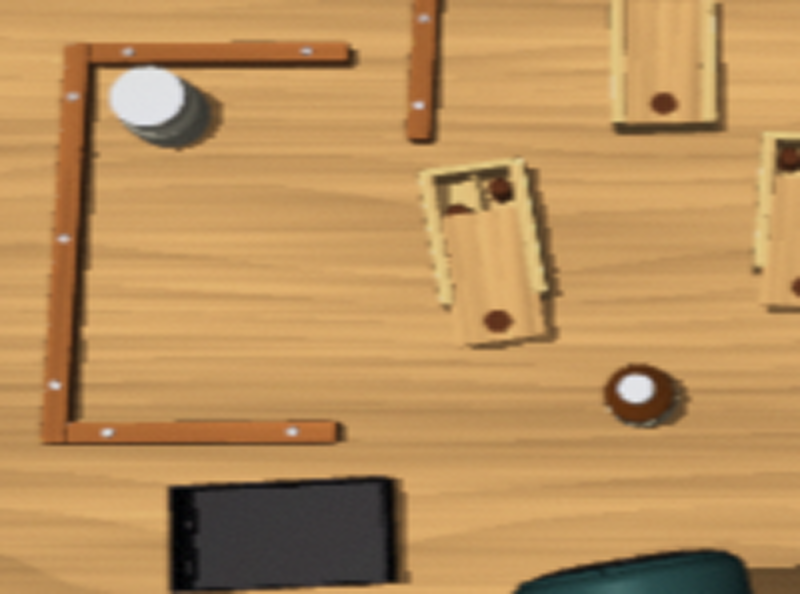

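Top view: two boxes with drawn lids (left at ~(246,241), middle at ~(327,232)) with open compartments at the rear. The right box (~(392,235)) is shut. box_4 is at (291,183), the bottle at (285,284) and the jar at (165,197). I'll do the shut box first.

Request:
{"api": "step_arm", "payload": {"commands": [{"xyz": [0.03,0.02,0],"twist": [0,0,-1]},{"xyz": [0.06,0.042,0],"twist": [0,0,-2]},{"xyz": [0.09,0.063,0],"twist": [0,0,-3]},{"xyz": [0.12,0.084,0],"twist": [0,0,-4]},{"xyz": [0.15,0.104,0],"twist": [0,0,-5]},{"xyz": [0.18,0.125,0],"twist": [0,0,-5.2]},{"xyz": [0.21,0.146,0],"twist": [0,0,-5.2]},{"xyz": [0.24,0.167,0],"twist": [0,0,-5.2]},{"xyz": [0.27,0.188,0],"twist": [0,0,-5.2]},{"xyz": [0.3,0.209,0],"twist": [0,0,-5.2]},{"xyz": [0.33,0.23,0],"twist": [0,0,-5.2]},{"xyz": [0.348,0.242,0],"twist": [0,0,-5.2]}], "fingers": 0}}

```text
time: 1.1
tool_pos: [0.5095, -0.2816, 0.2126]
ee_rot: [-1.571, 0.002, -1.365]
wrist_force: [-0.2, 0.2, 0.2]
width: 0.0939
```

Request:
{"api": "step_arm", "payload": {"commands": [{"xyz": [0,0,-0.03],"twist": [0,0,0]},{"xyz": [0,0,-0.06],"twist": [0,0,0]},{"xyz": [0,0,-0.09],"twist": [0,0,0]},{"xyz": [0,0,-0.12],"twist": [0,0,0]},{"xyz": [0,0,-0.13],"twist": [0,0,0]},{"xyz": [0,0,-0.13],"twist": [0,0,0]}]}}

```text
time: 1.6
tool_pos: [0.5048, -0.2828, 0.0792]
ee_rot: [-1.577, 0.006, -1.368]
wrist_force: [-0.1, -0.5, -0.1]
width: 0.0938
```

```bash
python3 - <<'E'
from h import *
p,d=robot.snapshot("scene"); cv2.imwrite("pics/s1.png",cv2.resize(p[150:350,150:450],None,fx=2.6,fy=2.6)[:,:,::-1])
o=robot.get_obs();print(o['time'],o['tool_pos'],np.degrees(o['ee_rot']),o['wrist_force'])
E
```

```text
1.65 [ 0.50641197 -0.28391603  0.08214744] [-90.13797517   0.14183192 -78.37270833] [0.11786324 0.01047356 0.45506387]
```

View pics/s1.png

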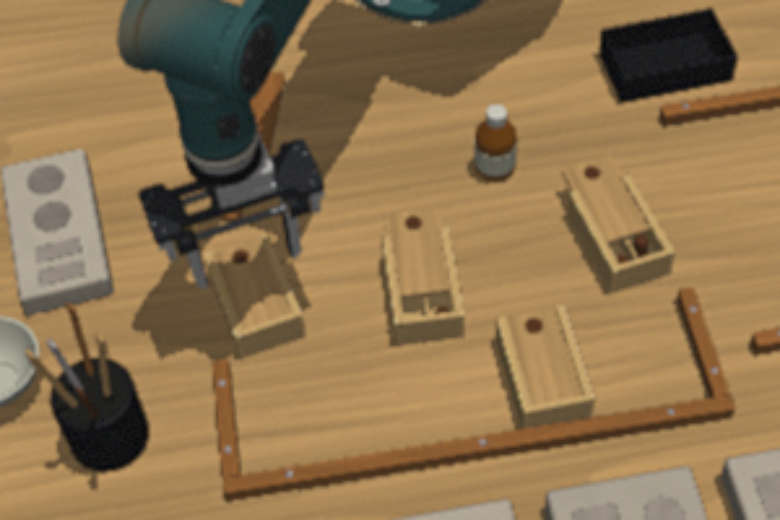

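The fingers (crop ~(200,265) and (292,240)) straddle the shut box. Descending and gripping.

Request:
{"api": "step_arm", "payload": {"commands": [{"xyz": [0,0,-0.015],"twist": [0,0,0]},{"xyz": [0,0,-0.03],"twist": [0,0,0]},{"xyz": [0,0,-0.045],"twist": [0,0,0]},{"xyz": [0,0,-0.058],"twist": [0,0,0]},{"xyz": [0,0,-0.064],"twist": [0,0,0]},{"xyz": [0,0,-0.064],"twist": [0,0,0]},{"xyz": [0,0,-0.064],"twist": [0,0,0]}]}}

```text
time: 2.23
tool_pos: [0.5083, -0.2852, 0.0213]
ee_rot: [-1.569, -0.002, -1.368]
wrist_force: [0.5, 0.1, 0.0]
width: 0.0943
```

Request:
{"api": "step_arm", "payload": {"commands": [{"xyz": [0,0,0],"twist": [0,0,0]},{"xyz": [0,0,0],"twist": [0,0,0]},{"xyz": [0,0,0],"twist": [0,0,0]},{"xyz": [0,0,0],"twist": [0,0,0]},{"xyz": [0,0,0],"twist": [0,0,0]},{"xyz": [0,0,0],"twist": [0,0,0]}], "fingers": 150}}

```text
time: 2.73
tool_pos: [0.5078, -0.284, 0.0207]
ee_rot: [-1.57, 0.0, -1.368]
wrist_force: [-0.5, 2.8, 5.8]
width: 0.0758
```

Request:
{"api": "step_arm", "payload": {"commands": [{"xyz": [0,0.008,0],"twist": [0,0,0]},{"xyz": [0,0.018,0],"twist": [0,0,0]},{"xyz": [0,0.028,0],"twist": [0,0,0]},{"xyz": [0,0.038,0],"twist": [0,0,0]},{"xyz": [0,0.048,0],"twist": [0,0,0]},{"xyz": [0,0.056,0],"twist": [0,0,-2]},{"xyz": [0,0.064,0],"twist": [0,0,-4]},{"xyz": [0,0.07,0],"twist": [0,0,-6]},{"xyz": [0,0.074,0],"twist": [0,0,-8]},{"xyz": [0,0.074,0],"twist": [0,0,-10]},{"xyz": [0,0.074,0],"twist": [0,0,-12.5]},{"xyz": [0,0.074,0],"twist": [0,0,-12.5]}]}}

```text
time: 3.73
tool_pos: [0.5075, -0.209, 0.0206]
ee_rot: [-1.57, 0.001, -1.587]
wrist_force: [-1.4, 0.1, 8.2]
width: 0.0759
```

Request:
{"api": "step_arm", "payload": {"commands": [{"xyz": [0.01,0,0],"twist": [0,0,0]},{"xyz": [0.023,0,0],"twist": [0,0,0]},{"xyz": [0.036,0,0],"twist": [0,0,0]},{"xyz": [0.049,0,0],"twist": [0,0,0]},{"xyz": [0.062,0,0],"twist": [0,0,0]},{"xyz": [0.075,0,0],"twist": [0,0,0]},{"xyz": [0.088,0,0],"twist": [0,0,0]},{"xyz": [0.101,0,0],"twist": [0,0,0]},{"xyz": [0.114,0,0],"twist": [0,0,0]},{"xyz": [0.126,0,0],"twist": [0,0,0]},{"xyz": [0.134,0,0],"twist": [0,0,0]},{"xyz": [0.134,0,0],"twist": [0,0,0]}]}}

```text
time: 4.73
tool_pos: [0.6416, -0.209, 0.0206]
ee_rot: [-1.572, 0.001, -1.585]
wrist_force: [-1.6, 0.5, 8.1]
width: 0.0761
```

```bash
python3 - <<'E'
from h import *
for n in("scene","top"):
    p,d=robot.snapshot(n); cv2.imwrite(f"pics/{n}2.png",cv2.resize(p[150:350,200:450] if n=="scene" else p[140:300,215:435],None,fx=3,fy=3)[:,:,::-1])
o=robot.get_obs();print(o['time'],o['tool_pos'],np.degrees(o['ee_rot']),o['wrist_force'])
E
```

```text
4.8333 [ 0.64161488 -0.20896434  0.02062668] [-8.99863071e+01  3.20531650e-02 -9.08060684e+01] [-0.41277722 -1.44771202  6.46108256]
```

View pics/scene2.png

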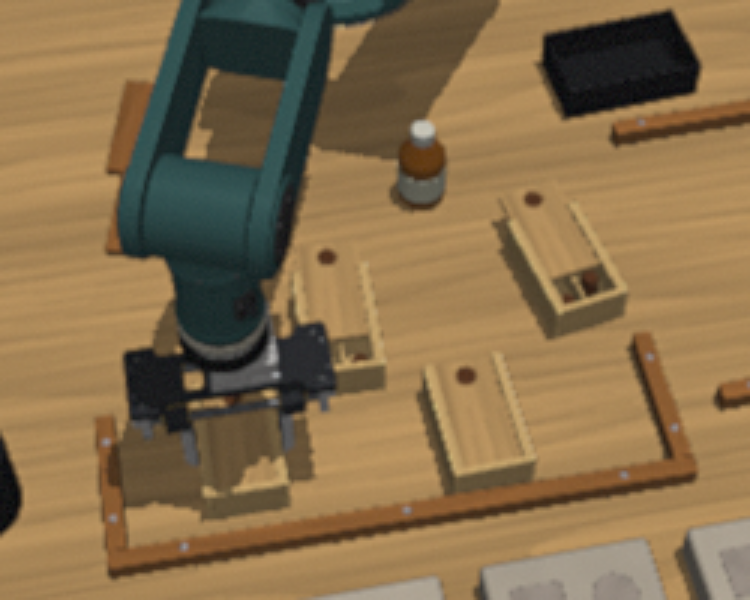

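View pics/top2.png

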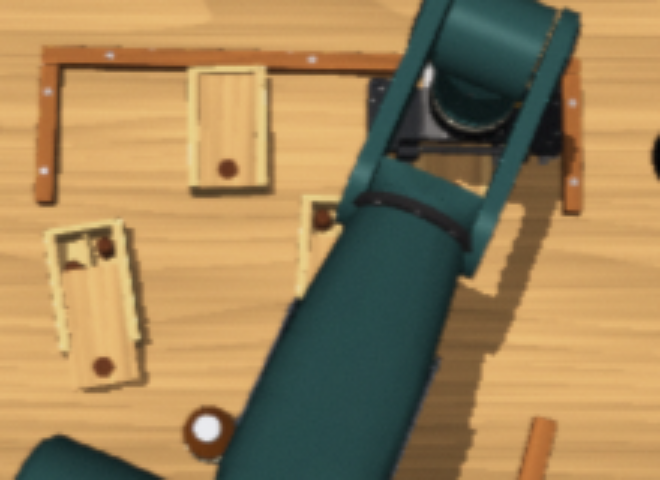

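```bash
python3 - <<'E'
from h import *
f=lambda x,y:(200+(x+.5)/3-.5,150+(y+.5)/3-.5)
print(ray("scene",[f(205,503),f(287,486)],.044).round(3), ray("scene",[f(120,554),f(405,504),f(680,462)],.022).round(3), ray("scene",[f(450,492),f(533,465)],.044).round(3))
E
```

```text
[[ 0.706 -0.248]
 [ 0.704 -0.174]] [[ 0.729 -0.328]
 [ 0.73  -0.073]
 [ 0.737  0.181]] [[ 0.738 -0.034]
 [ 0.726  0.045]]
```

Request:
{"api": "step_arm", "payload": {"commands": [{"xyz": [0.004,0,0],"twist": [0,0,0]},{"xyz": [0.009,0,0],"twist": [0,0,0]},{"xyz": [0.009,0,0],"twist": [0,0,0]},{"xyz": [0.009,0,0],"twist": [0,0,0]}]}}

```text
time: 5.17
tool_pos: [0.6494, -0.209, 0.0207]
ee_rot: [-1.573, 0.001, -1.585]
wrist_force: [-3.1, -0.3, 7.4]
width: 0.0757
```

Request:
{"api": "step_arm", "payload": {"commands": [{"xyz": [0,0,0],"twist": [0,0,0]},{"xyz": [0,0,0],"twist": [0,0,0]},{"xyz": [0,0,0],"twist": [0,0,0]},{"xyz": [0,0,0],"twist": [0,0,0]},{"xyz": [0,0,0],"twist": [0,0,0]},{"xyz": [0,0,0],"twist": [0,0,0]},{"xyz": [0,0,0.01],"twist": [0,0,0]},{"xyz": [0,0,0.03],"twist": [0,0,0]},{"xyz": [0,0,0.06],"twist": [0,0,0]},{"xyz": [0,0,0.09],"twist": [0,0,0]},{"xyz": [0,0,0.12],"twist": [0,0,0]},{"xyz": [0,0,0.15],"twist": [0,0,0]}], "fingers": 0}}

```text
time: 6.17
tool_pos: [0.6502, -0.2104, 0.1719]
ee_rot: [-1.57, -0.0, -1.586]
wrist_force: [-0.3, -0.4, -1.4]
width: 0.0937
```

Request:
{"api": "step_arm", "payload": {"commands": [{"xyz": [-0.015,0.03,0.01],"twist": [0,0,1]},{"xyz": [-0.03,0.06,0.01],"twist": [0,0,2]},{"xyz": [-0.045,0.09,0.01],"twist": [0,0,3]},{"xyz": [-0.06,0.12,0.01],"twist": [0,0,4]},{"xyz": [-0.075,0.15,0.01],"twist": [0,0,5]},{"xyz": [-0.09,0.18,0.01],"twist": [0,0,6]},{"xyz": [-0.105,0.21,0.01],"twist": [0,0,7]},{"xyz": [-0.12,0.24,0.01],"twist": [0,0,8]},{"xyz": [-0.135,0.27,0.01],"twist": [0,0,9]},{"xyz": [-0.15,0.3,0.01],"twist": [0,0,10]},{"xyz": [-0.165,0.33,0.01],"twist": [0,0,10.8]},{"xyz": [-0.171,0.341,0],"twist": [0,0,10.8]}]}}

```text
time: 7.17
tool_pos: [0.4789, 0.1339, 0.1727]
ee_rot: [-1.565, 0.002, -1.394]
wrist_force: [0.5, -0.0, 0.1]
width: 0.0939
```

Request:
{"api": "step_arm", "payload": {"commands": [{"xyz": [0,0,-0.03],"twist": [0,0,0]},{"xyz": [0,0,-0.06],"twist": [0,0,0]},{"xyz": [0,0,-0.08],"twist": [0,0,0]},{"xyz": [0,0,-0.09],"twist": [0,0,0]},{"xyz": [0,0,-0.09],"twist": [0,0,0]},{"xyz": [0,0,-0.09],"twist": [0,0,0]}]}}

```text
time: 7.67
tool_pos: [0.4796, 0.1302, 0.0799]
ee_rot: [-1.571, -0.0, -1.398]
wrist_force: [-0.0, -1.0, 0.2]
width: 0.0937
```

```bash
python3 - <<'E'
from h import *
for n in("scene","top"):
    p,d=robot.snapshot(n); cv2.imwrite(f"pics/{n}3.png",cv2.resize(p[150:350,200:450] if n=="scene" else p[140:300,215:435],None,fx=3,fy=3)[:,:,::-1])
    P=cloud(n,d);z=P[...,2]
    # shut box C rims
    m=(P[...,0]>.57)&(P[...,0]<.74)&(P[...,1]<-.14)&(P[...,1]>-.30)&(z>.03)&(z<.055)
    print(n,m.sum(),[np.round(a,4) for a in cv2.minAreaRect(P[m][:,:2].astype(np.float32)*1000)])
o=robot.get_obs();print(o['time'],o['tool_pos'],np.degrees(o['ee_rot']),o['wrist_force'])
E
```

```text
scene 1135 [array([ 662.002, -211.356]), array([ 93.5623, 161.8599]), np.float64(78.0919)]
top 1053 [array([ 658.2736, -205.4135]), array([141.974 ,  84.3722]), np.float64(0.1414)]
7.7667 [0.48078593 0.13048949 0.08144385] [-8.97989740e+01 -1.05081263e-02 -8.00986671e+01] [-0.35602672 -0.41318521  0.22162673]
```

View pics/scene3.png

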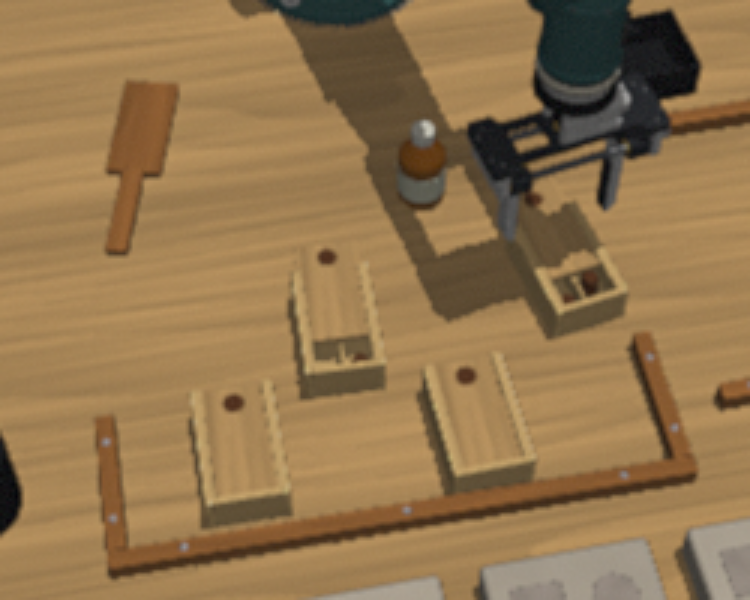

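View pics/top3.png

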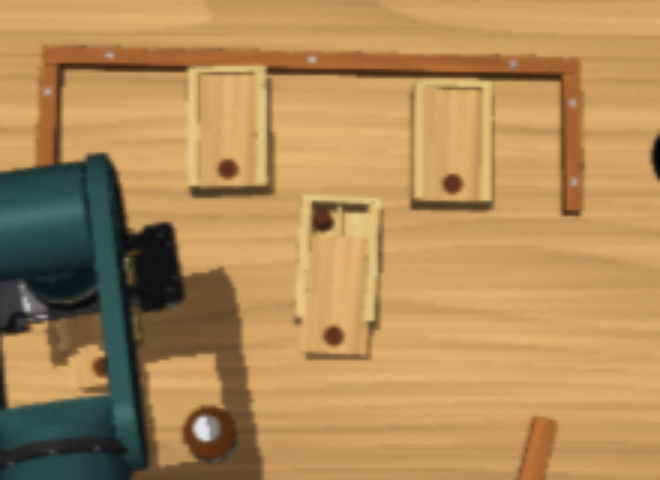

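C sits inside the back bay (crop ~(452,145)), and the gripper straddles the left drawn box. Descending and gripping.

Request:
{"api": "step_arm", "payload": {"commands": [{"xyz": [0,0,-0.015],"twist": [0,0,0]},{"xyz": [0,0,-0.03],"twist": [0,0,0]},{"xyz": [0,0,-0.045],"twist": [0,0,0]},{"xyz": [0,0,-0.055],"twist": [0,0,0]},{"xyz": [0,0,-0.06],"twist": [0,0,0]},{"xyz": [0,0,-0.06],"twist": [0,0,0]},{"xyz": [0,0,-0.06],"twist": [0,0,0]}]}}

```text
time: 8.35
tool_pos: [0.4799, 0.1306, 0.0203]
ee_rot: [-1.57, -0.0, -1.398]
wrist_force: [0.3, 0.3, 0.0]
width: 0.0943
```

Request:
{"api": "step_arm", "payload": {"commands": [{"xyz": [0,0,0],"twist": [0,0,0]},{"xyz": [0,0,0],"twist": [0,0,0]},{"xyz": [0,0,0],"twist": [0,0,0]},{"xyz": [0,0,0],"twist": [0,0,0]},{"xyz": [0,0,0],"twist": [0,0,0]},{"xyz": [0,0,0],"twist": [0,0,0]}], "fingers": 150}}

```text
time: 8.85
tool_pos: [0.4798, 0.1312, 0.0204]
ee_rot: [-1.569, 0.001, -1.397]
wrist_force: [-1.7, 2.4, 4.7]
width: 0.0757
```

Request:
{"api": "step_arm", "payload": {"commands": [{"xyz": [-0.005,0.007,0],"twist": [0,0,0]},{"xyz": [-0.013,0.017,0],"twist": [0,0,0]},{"xyz": [-0.021,0.027,0],"twist": [0,0,0]},{"xyz": [-0.029,0.037,0],"twist": [0,0,3]},{"xyz": [-0.03,0.039,0],"twist": [0,0,7]},{"xyz": [-0.03,0.039,0],"twist": [0,0,12]},{"xyz": [-0.03,0.039,0],"twist": [0,0,17]},{"xyz": [-0.03,0.039,0],"twist": [0,0,22]},{"xyz": [-0.03,0.039,0],"twist": [0,0,27]},{"xyz": [-0.03,0.039,0],"twist": [0,0,32]},{"xyz": [-0.03,0.039,0],"twist": [0,0,36]},{"xyz": [-0.03,0.039,0],"twist": [0,0,40]}]}}

```text
time: 9.85
tool_pos: [0.4493, 0.1716, 0.0204]
ee_rot: [-1.568, 0.001, -0.696]
wrist_force: [0.8, 2.8, 6.1]
width: 0.0758
```

Request:
{"api": "step_arm", "payload": {"commands": [{"xyz": [0,0,0],"twist": [0,0,4]},{"xyz": [0,0,0],"twist": [0,0,8]},{"xyz": [0,0,0],"twist": [0,0,13]},{"xyz": [0,0,0],"twist": [0,0,18]},{"xyz": [0,0,0],"twist": [0,0,23]},{"xyz": [0,0,0],"twist": [0,0,28]},{"xyz": [0,0,0],"twist": [0,0,33]},{"xyz": [0,0,0],"twist": [0,0,37]},{"xyz": [0,0,0],"twist": [0,0,40]},{"xyz": [0,0,0],"twist": [0,0,40]}]}}

```text
time: 10.68
tool_pos: [0.4484, 0.1717, 0.0204]
ee_rot: [-1.568, 0.0, 0.001]
wrist_force: [-0.1, 3.0, 7.4]
width: 0.0757
```

```bash
python3 - <<'E'
from h import *
p,d=robot.snapshot("scene"); cv2.imwrite("pics/s4.png",cv2.resize(p[130:330,290:540],None,fx=3,fy=3)[:,:,::-1])
o=robot.get_obs();print(o['time'],o['tool_pos'],np.degrees(o['ee_rot']),o['wrist_force'],o['joint_positions'])
E
```

```text
10.7333 [0.44843756 0.17157156 0.02043158] [-8.98579411e+01  1.02697789e-02  5.62383481e-03] [-0.8648146   2.45716913  7.02883605] [0.24549847 0.05695154 1.80027688 0.00255298 1.28393664 0.24467872]
```

View pics/s4.png

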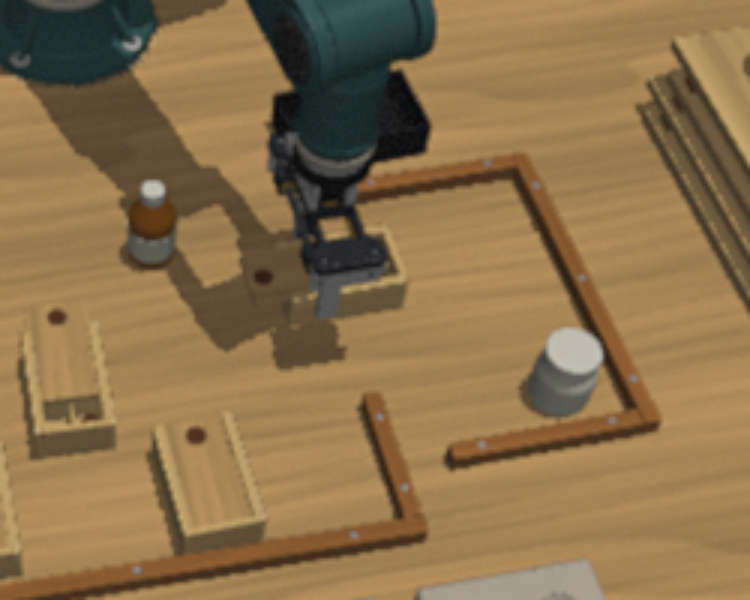

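Request:
{"api": "step_arm", "payload": {"commands": [{"xyz": [-0.002,0.007,0],"twist": [0,0,0]},{"xyz": [-0.006,0.021,0],"twist": [0,0,0]},{"xyz": [-0.01,0.036,0],"twist": [0,0,0]},{"xyz": [-0.014,0.052,0],"twist": [0,0,0]},{"xyz": [-0.018,0.068,0],"twist": [0,0,0]},{"xyz": [-0.022,0.084,0],"twist": [0,0,0]},{"xyz": [-0.027,0.1,0],"twist": [0,0,0]},{"xyz": [-0.032,0.116,0],"twist": [0,0,0]},{"xyz": [-0.037,0.132,0],"twist": [0,0,0]},{"xyz": [-0.041,0.145,0],"twist": [0,0,0]},{"xyz": [-0.042,0.15,0],"twist": [0,0,0]},{"xyz": [-0.042,0.15,0],"twist": [0,0,0]}]}}

```text
time: 11.73
tool_pos: [0.4063, 0.3209, 0.0204]
ee_rot: [-1.571, -0.001, 0.001]
wrist_force: [0.2, -0.6, 6.3]
width: 0.076
```

```bash
python3 - <<'E'
from h import *
for n in("scene","top"):
    p,d=robot.snapshot(n); cv2.imwrite(f"pics/{n}5.png",cv2.resize(p[130:330,290:540] if n=="scene" else p[160:310,125:325],None,fx=3,fy=3)[:,:,::-1])
o=robot.get_obs();print(o['time'],o['tool_pos'],np.degrees(o['ee_rot']),o['wrist_force'])
E
```

```text
11.8333 [0.40634282 0.32082296 0.02042212] [-8.99552379e+01 -1.87135168e-02  3.56498118e-02] [ 0.09232341 -0.06036893  6.77910499]
```

View pics/scene5.png

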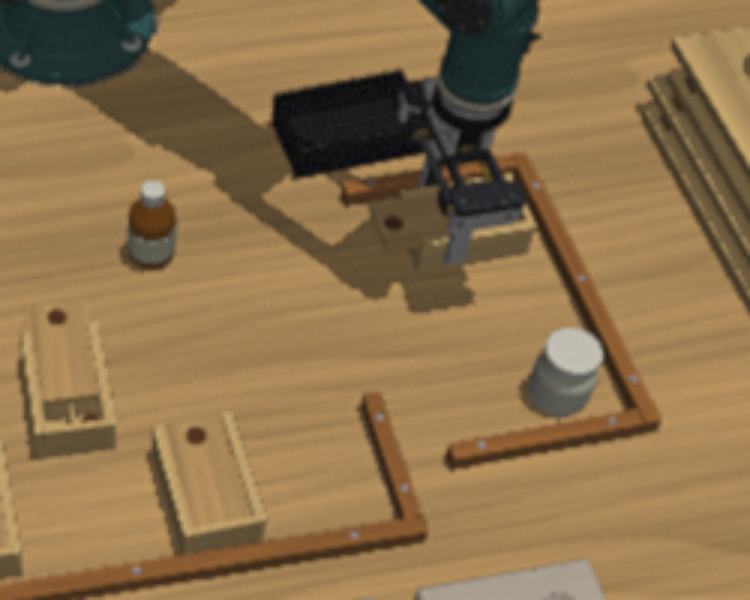

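View pics/top5.png

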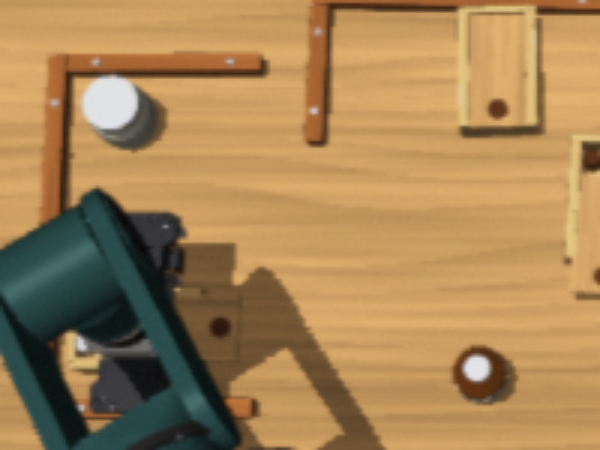

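Request:
{"api": "step_arm", "payload": {"commands": [{"xyz": [0,0,0],"twist": [0,0,0]},{"xyz": [0,0,0],"twist": [0,0,0]},{"xyz": [0,0,0],"twist": [0,0,0]},{"xyz": [0,0,0],"twist": [0,0,0]},{"xyz": [0,0,0],"twist": [0,0,0]},{"xyz": [0,0,0],"twist": [0,0,0]}], "fingers": 18}}

```text
time: 12.33
tool_pos: [0.4069, 0.3194, 0.0191]
ee_rot: [-1.571, 0.001, -0.001]
wrist_force: [0.7, -0.1, 0.8]
width: 0.0873
```

Request:
{"api": "step_arm", "payload": {"commands": [{"xyz": [0,0,0.01],"twist": [0,0,0]},{"xyz": [0,0,0.025],"twist": [0,0,0]},{"xyz": [0,0,0.045],"twist": [0,0,0]},{"xyz": [0,0,0.075],"twist": [0,0,0]},{"xyz": [0,0,0.105],"twist": [0,0,0]},{"xyz": [0,0,0.135],"twist": [0,0,0]},{"xyz": [0,0,0.165],"twist": [0,0,0]},{"xyz": [0,0,0.17],"twist": [0,0,0]}]}}

```text
time: 13.0
tool_pos: [0.4098, 0.3211, 0.197]
ee_rot: [-1.564, -0.01, -0.001]
wrist_force: [0.7, -0.3, 0.9]
width: 0.0871
```

Request:
{"api": "step_arm", "payload": {"commands": [{"xyz": [0.008,-0.03,0],"twist": [0,0,-6]},{"xyz": [0.016,-0.06,0],"twist": [0,0,-12]},{"xyz": [0.024,-0.09,0],"twist": [0,0,-18]},{"xyz": [0.032,-0.12,0],"twist": [0,0,-24]},{"xyz": [0.04,-0.15,0],"twist": [0,0,-30]},{"xyz": [0.048,-0.18,0],"twist": [0,0,-36]},{"xyz": [0.056,-0.21,0],"twist": [0,0,-42]},{"xyz": [0.064,-0.24,0],"twist": [0,0,-48]},{"xyz": [0.072,-0.27,0],"twist": [0,0,-54]},{"xyz": [0.08,-0.3,0],"twist": [0,0,-60]},{"xyz": [0.088,-0.33,0],"twist": [0,0,-66]},{"xyz": [0.094,-0.36,0],"twist": [0,0,-72]}], "fingers": 0}}

```text
time: 14.0
tool_pos: [0.5012, -0.042, 0.189]
ee_rot: [-1.571, 0.0, -1.263]
wrist_force: [0.2, -0.0, 0.3]
width: 0.094
```

Request:
{"api": "step_arm", "payload": {"commands": [{"xyz": [0.003,-0.03,0],"twist": [0,0,-6]},{"xyz": [0.005,-0.05,0],"twist": [0,0,-12]},{"xyz": [0.005,-0.057,0],"twist": [0,0,-18]},{"xyz": [0.005,-0.057,0],"twist": [0,0,-20.7]},{"xyz": [0.005,-0.057,-0.03],"twist": [0,0,-20.7]},{"xyz": [0.005,-0.057,-0.06],"twist": [0,0,-20.7]},{"xyz": [0.005,-0.057,-0.09],"twist": [0,0,-20.7]},{"xyz": [0.005,-0.057,-0.11],"twist": [0,0,-20.7]},{"xyz": [0.005,-0.057,-0.11],"twist": [0,0,-20.7]},{"xyz": [0.005,-0.057,-0.11],"twist": [0,0,-20.7]}]}}

```text
time: 14.83
tool_pos: [0.5051, -0.0972, 0.0782]
ee_rot: [-1.574, 0.001, -1.619]
wrist_force: [-0.4, 0.1, 0.2]
width: 0.0935
```

```bash
python3 - <<'E'
from h import *
for n in("scene","top"):
    p,d=robot.snapshot(n); cv2.imwrite(f"pics/{n}6.png",cv2.resize(p[130:330,240:510] if n=="scene" else p[140:320,125:375],None,fx=2.9,fy=2.9)[:,:,::-1])
    np.save(n+"6.npy",d)
o=robot.get_obs();print(o['time'],o['tool_pos'],np.degrees(o['ee_rot']),o['wrist_force'])
E
```

```text
14.9333 [ 0.50736615 -0.09778264  0.08123154] [-8.98415944e+01 -4.40912315e-02 -9.27697887e+01] [ 0.37945126  0.25161353 -0.22322664]
```

View pics/scene6.png

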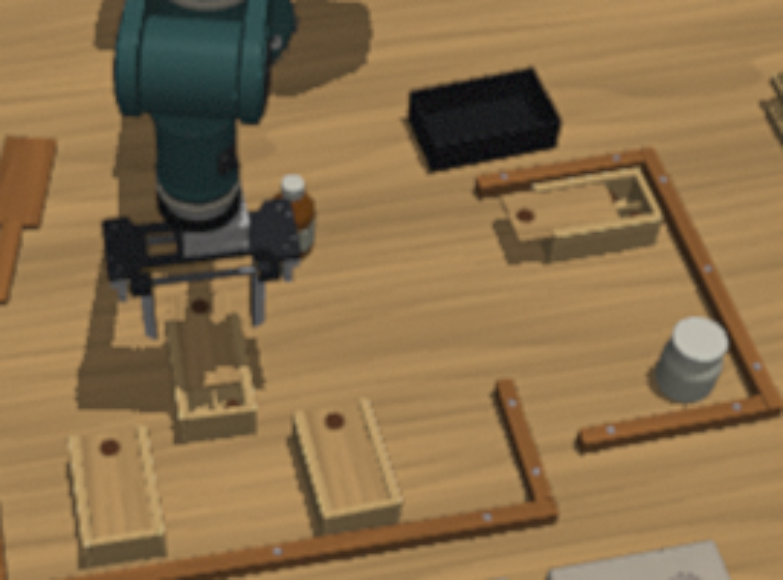

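View pics/top6.png

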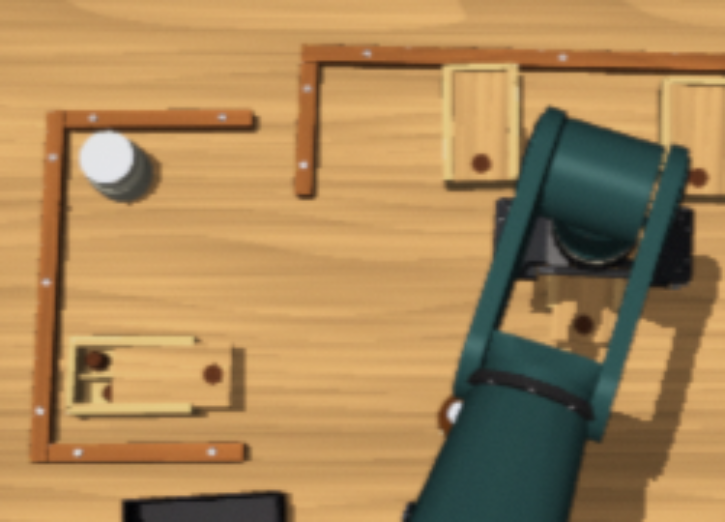

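A lies in the left bay (crop ~(150,375)) with its lid still drawn. The gripper straddles B. Descending.

Request:
{"api": "step_arm", "payload": {"commands": [{"xyz": [0,0,-0.015],"twist": [0,0,0]},{"xyz": [0,0,-0.03],"twist": [0,0,0]},{"xyz": [0,0,-0.045],"twist": [0,0,0]},{"xyz": [0,0,-0.055],"twist": [0,0,0]},{"xyz": [0,0,-0.06],"twist": [0,0,0]},{"xyz": [0,0,-0.06],"twist": [0,0,0]},{"xyz": [0,0,-0.06],"twist": [0,0,0]}]}}

```text
time: 15.52
tool_pos: [0.507, -0.0977, 0.0205]
ee_rot: [-1.569, -0.0, -1.619]
wrist_force: [0.1, 1.3, 0.1]
width: 0.0936
```

Request:
{"api": "step_arm", "payload": {"commands": [{"xyz": [0,0,0],"twist": [0,0,0]},{"xyz": [0,0,0],"twist": [0,0,0]},{"xyz": [0,0,0],"twist": [0,0,0]},{"xyz": [0,0,0],"twist": [0,0,0]},{"xyz": [0,0,0],"twist": [0,0,0]},{"xyz": [0,0,0],"twist": [0,0,0]}], "fingers": 150}}

```text
time: 16.02
tool_pos: [0.5068, -0.0972, 0.0204]
ee_rot: [-1.569, 0.0, -1.619]
wrist_force: [0.1, 2.1, 4.9]
width: 0.0756
```

Request:
{"api": "step_arm", "payload": {"commands": [{"xyz": [-0.008,0.004,0],"twist": [0,0,1]},{"xyz": [-0.018,0.008,0],"twist": [0,0,2]},{"xyz": [-0.025,0.014,0],"twist": [0,0,2.9]},{"xyz": [-0.025,0.027,0],"twist": [0,0,2.9]},{"xyz": [-0.025,0.041,0],"twist": [0,0,2.9]},{"xyz": [-0.025,0.055,0],"twist": [0,0,2.9]},{"xyz": [-0.025,0.069,0],"twist": [0,0,2.9]},{"xyz": [-0.025,0.083,0],"twist": [0,0,2.9]},{"xyz": [-0.025,0.097,0],"twist": [0,0,2.9]},{"xyz": [-0.025,0.111,0],"twist": [0,0,2.9]},{"xyz": [-0.025,0.125,0],"twist": [0,0,2.9]},{"xyz": [-0.025,0.139,0],"twist": [0,0,2.9]}]}}

```text
time: 17.02
tool_pos: [0.4808, 0.0408, 0.0205]
ee_rot: [-1.57, -0.004, -1.568]
wrist_force: [-0.7, -4.7, 6.5]
width: 0.0758
```

Request:
{"api": "step_arm", "payload": {"commands": [{"xyz": [0,0.014,0],"twist": [0,0,0]},{"xyz": [0,0.028,0],"twist": [0,0,0]},{"xyz": [0,0.042,0],"twist": [0,0,0]},{"xyz": [0,0.056,0],"twist": [0,0,0]},{"xyz": [-0.002,0.07,0],"twist": [0,0,0]},{"xyz": [-0.004,0.082,0],"twist": [0,0,0]},{"xyz": [-0.007,0.09,0],"twist": [0,0,2]},{"xyz": [-0.007,0.093,0],"twist": [0,0,6]},{"xyz": [-0.007,0.093,0],"twist": [0,0,11]},{"xyz": [-0.007,0.093,0],"twist": [0,0,16]},{"xyz": [-0.007,0.093,0],"twist": [0,0,20]},{"xyz": [-0.007,0.093,0],"twist": [0,0,24]}]}}

```text
time: 18.02
tool_pos: [0.4742, 0.1349, 0.0204]
ee_rot: [-1.569, -0.0, -1.145]
wrist_force: [2.1, 0.8, 4.2]
width: 0.0758
```

Request:
{"api": "step_arm", "payload": {"commands": [{"xyz": [0,0,0],"twist": [0,0,5]},{"xyz": [0,0,0],"twist": [0,0,11]},{"xyz": [0,0,0],"twist": [0,0,17]},{"xyz": [0,0,0],"twist": [0,0,23]},{"xyz": [0,0,0],"twist": [0,0,29]},{"xyz": [0,0,0],"twist": [0,0,35]},{"xyz": [0,0,0],"twist": [0,0,41]},{"xyz": [0,0,0],"twist": [0,0,47]},{"xyz": [0,0,0],"twist": [0,0,53]},{"xyz": [0,0,0],"twist": [0,0,59]},{"xyz": [0,0,0],"twist": [0,0,64]},{"xyz": [0,0,0],"twist": [0,0,66]}]}}

```text
time: 19.02
tool_pos: [0.4737, 0.1354, 0.0204]
ee_rot: [-1.569, -0.001, 0.006]
wrist_force: [0.5, 1.6, 6.2]
width: 0.0757
```

```bash
python3 - <<'E'
from h import *
for n in("scene","top"):
    p,d=robot.snapshot(n); cv2.imwrite(f"pics/{n}7.png",cv2.resize(p[130:330,240:510] if n=="scene" else p[140:320,125:375],None,fx=2.9,fy=2.9)[:,:,::-1])
o=robot.get_obs();print(o['time'],o['tool_pos'],np.degrees(o['ee_rot']),o['wrist_force'])
E
```

```text
19.1167 [0.47359227 0.13518281 0.02041046] [-8.99422468e+01 -3.97830138e-02  2.46478418e-01] [1.41514883 2.2116581  5.37630711]
```

View pics/scene7.png

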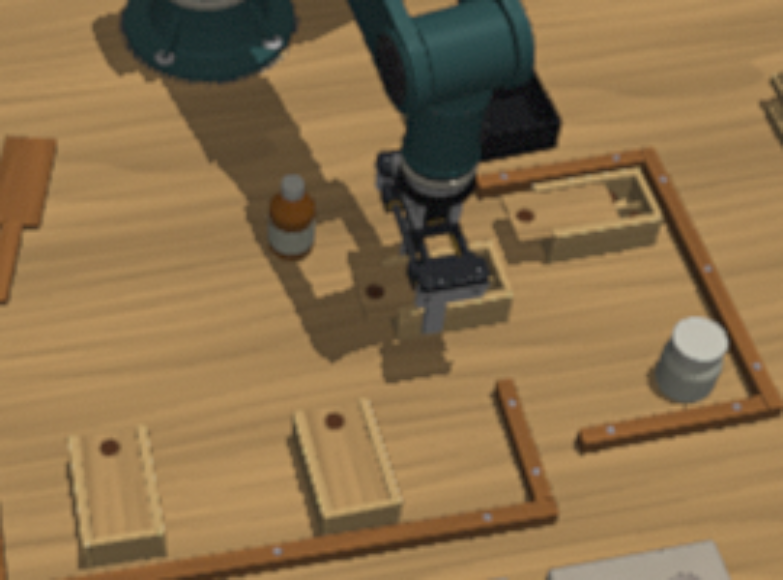

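View pics/top7.png

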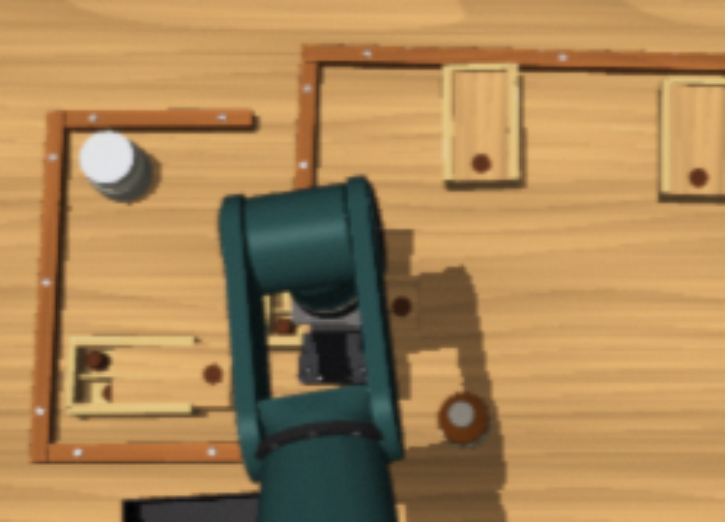

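Request:
{"api": "step_arm", "payload": {"commands": [{"xyz": [0.008,0,0],"twist": [0,0,0]},{"xyz": [0.02,0,0],"twist": [0,0,0]},{"xyz": [0.03,0.004,0],"twist": [0,0,0]},{"xyz": [0.031,0.016,0],"twist": [0,0,0]},{"xyz": [0.031,0.03,0],"twist": [0,0,0]},{"xyz": [0.031,0.045,0],"twist": [0,0,0]},{"xyz": [0.031,0.06,0],"twist": [0,0,0]},{"xyz": [0.031,0.075,0],"twist": [0,0,0]},{"xyz": [0.032,0.087,0],"twist": [0,0,0]},{"xyz": [0.038,0.099,0],"twist": [0,0,0]},{"xyz": [0.044,0.111,0],"twist": [0,0,0]},{"xyz": [0.05,0.123,0],"twist": [0,0,0]}]}}

```text
time: 20.12
tool_pos: [0.5227, 0.2562, 0.0203]
ee_rot: [-1.575, 0.002, 0.003]
wrist_force: [-2.8, -5.5, 8.4]
width: 0.0761
```

Request:
{"api": "step_arm", "payload": {"commands": [{"xyz": [0.001,0.012,0],"twist": [0,0,0]},{"xyz": [0.001,0.025,0],"twist": [0,0,0]},{"xyz": [0.001,0.037,0],"twist": [0,0,0]},{"xyz": [0.001,0.049,0],"twist": [0,0,0]},{"xyz": [0.001,0.058,0],"twist": [0,0,0]},{"xyz": [0.001,0.064,0],"twist": [0,0,0]},{"xyz": [0.001,0.064,0],"twist": [0,0,0]}]}}

```text
time: 20.7
tool_pos: [0.5241, 0.3214, 0.0204]
ee_rot: [-1.572, 0.001, 0.004]
wrist_force: [0.7, -0.9, 6.6]
width: 0.0756
```

```bash
python3 - <<'E'
from h import *
for n in("scene","top"):
    p,d=robot.snapshot(n); cv2.imwrite(f"pics/{n}8.png",cv2.resize(p[130:330,240:510] if n=="scene" else p[140:320,125:375],None,fx=2.9,fy=2.9)[:,:,::-1])
o=robot.get_obs();print(o['time'],o['tool_pos'],np.degrees(o['ee_rot']),o['wrist_force'])
E
```

```text
20.8 [0.5241078  0.32140888 0.02037231] [-9.00395581e+01  2.66536071e-02  2.34654188e-01] [-0.10642452 -0.47170034  6.33925327]
```

View pics/scene8.png

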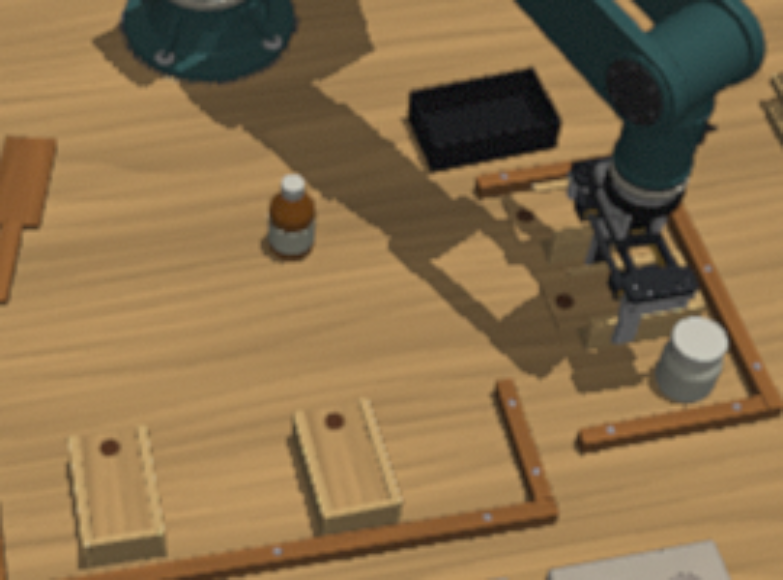

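View pics/top8.png

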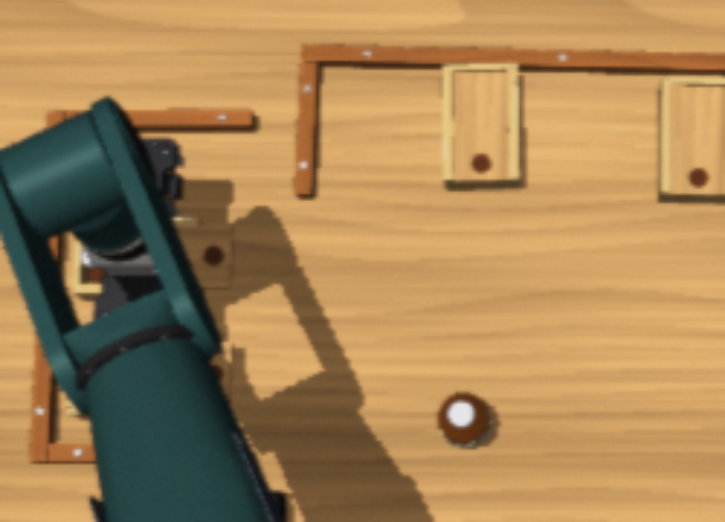

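Request:
{"api": "step_arm", "payload": {"commands": [{"xyz": [0,0,0],"twist": [0,0,0]},{"xyz": [0,0,0],"twist": [0,0,0]},{"xyz": [0,0,0],"twist": [0,0,0]},{"xyz": [0,0,0],"twist": [0,0,0]},{"xyz": [0,0,0],"twist": [0,0,0]},{"xyz": [0,0,0],"twist": [0,0,0]}], "fingers": 20}}

```text
time: 21.3
tool_pos: [0.5249, 0.3213, 0.019]
ee_rot: [-1.571, 0.001, 0.002]
wrist_force: [0.0, -0.1, 0.9]
width: 0.087
```

Request:
{"api": "step_arm", "payload": {"commands": [{"xyz": [0,0,0.01],"twist": [0,0,0]},{"xyz": [0,0,0.025],"twist": [0,0,0]},{"xyz": [0,0,0.045],"twist": [0,0,0]},{"xyz": [0,0,0.075],"twist": [0,0,0]},{"xyz": [0,0,0.105],"twist": [0,0,0]},{"xyz": [0,0,0.135],"twist": [0,0,0]},{"xyz": [0,0,0.165],"twist": [0,0,0]},{"xyz": [0,0,0.19],"twist": [0,0,0]}]}}

```text
time: 21.97
tool_pos: [0.5256, 0.3217, 0.2132]
ee_rot: [-1.569, -0.003, 0.002]
wrist_force: [0.6, 0.2, 0.2]
width: 0.0865
```

Request:
{"api": "step_arm", "payload": {"commands": [{"xyz": [-0.005,-0.03,0],"twist": [0,0,-4]},{"xyz": [-0.01,-0.06,0],"twist": [0,0,-8]},{"xyz": [-0.015,-0.09,0],"twist": [0,0,-12]},{"xyz": [-0.02,-0.12,0],"twist": [0,0,-16]},{"xyz": [-0.025,-0.15,0],"twist": [0,0,-20]},{"xyz": [-0.03,-0.18,0],"twist": [0,0,-24]},{"xyz": [-0.035,-0.21,0],"twist": [0,0,-28]},{"xyz": [-0.04,-0.24,0],"twist": [0,0,-32]},{"xyz": [-0.045,-0.27,0],"twist": [0,0,-36]},{"xyz": [-0.05,-0.3,0],"twist": [0,0,-40]},{"xyz": [-0.055,-0.33,0],"twist": [0,0,-44]},{"xyz": [-0.06,-0.36,0],"twist": [0,0,-48]}]}}

```text
time: 22.97
tool_pos: [0.4648, -0.0398, 0.2106]
ee_rot: [-1.57, -0.001, -0.839]
wrist_force: [1.7, 0.6, 0.1]
width: 0.087
```

Request:
{"api": "step_arm", "payload": {"commands": [{"xyz": [-0.01,-0.03,0],"twist": [0,0,-4]},{"xyz": [-0.02,-0.06,0],"twist": [0,0,-8]},{"xyz": [-0.03,-0.09,0],"twist": [0,0,-12]},{"xyz": [-0.04,-0.12,0],"twist": [0,0,-16]},{"xyz": [-0.05,-0.15,0],"twist": [0,0,-20]},{"xyz": [-0.06,-0.18,0],"twist": [0,0,-24]},{"xyz": [-0.07,-0.21,0],"twist": [0,0,-24]},{"xyz": [-0.08,-0.24,0],"twist": [0,0,-24]},{"xyz": [-0.09,-0.27,0],"twist": [0,0,-24]},{"xyz": [-0.1,-0.3,0],"twist": [0,0,-24]},{"xyz": [-0.1,-0.3,0],"twist": [0,0,-24]},{"xyz": [-0.1,-0.3,0],"twist": [0,0,-24]}]}}

```text
time: 23.97
tool_pos: [0.3646, -0.3394, 0.2099]
ee_rot: [-1.57, 0.0, -1.257]
wrist_force: [0.6, 0.9, -0.0]
width: 0.0867
```

```bash
python3 - <<'E'
from h import *
for n in("scene","top"):
    p,d=robot.snapshot(n); cv2.imwrite(f"pics/{n}9.png",cv2.resize(p[130:350,230:510] if n=="scene" else p[140:350,130:415],None,fx=2.7,fy=2.7)[:,:,::-1])
    P=cloud(n,d);z=P[...,2];P=P[...,:2]
    if n=="top":
        m=((z>.025)&(z<.11)&(d>0)).astype(np.uint8);m[:140]=0;m[345:]=0
        k,l,s,c=cv2.connectedComponentsWithStats(m)
        for i in range(1,k):
            if s[i,4]>200 and 140<s[i,0]<420: print(s[i][:5],[np.round(a,1) for a in cv2.minAreaRect(P[l==i].astype(np.float32)*1000)],[np.round(q) for q in (P[l==i].min(0)*1000,P[l==i].max(0)*1000)])
        # batten points
        hsv=cv2.cvtColor(p,cv2.COLOR_RGB2HSV);b=(z>.014)&(z<.026)&(hsv[...,1]>140)
        for nm,(x0,x1,y0,y1) in dict(Lnear=(.30,.35,.24,.41),Lfar=(.64,.70,.25,.40),Lrear=(.36,.62,.40,.47),Brear=(.70,.76,-.3,.15),BR=(.6,.7,-.36,-.3)).items():
            q=P[b&(P[...,0]>x0)&(P[...,0]<x1)&(P[...,1]>y0)&(P[...,1]<y1)];print(nm,len(q),np.percentile(q,[3,97],axis=0).round(3).tolist())
o=robot.get_obs();print(o['time'],o['tool_pos'],o['wrist_force'])
E
```

```text
[ 278  160   27   44 1080] [array([666.3,   8.4]), array([132.7,  75.2]), np.float64(1.9)] [array([599., -31.]), array([732.,  46.])]
[ 353  167   26   42 1066] [array([ 649. , -209.9]), array([ 75.3, 122.7]), np.float64(89.0)] [array([ 587., -248.]), array([ 710., -173.])]
[153 185  24  24 401] [array([611.9, 369.6]), array([57.1, 55.5]), np.float64(75.9)] [array([584., 341.]), array([641., 398.])]
[ 150  215   56   28 1255] [array([521.9, 329.8]), array([ 77.1, 155.1]), np.float64(0.1)] [array([483., 252.]), array([560., 407.])]
[ 148  256   58   27 1263] [array([404.7, 327. ]), array([ 75.9, 158.9]), np.float64(0.5)] [array([366., 248.]), array([443., 406.])]
[276 275  19  19 273] [array([361.7,  20.3]), array([49.3, 48.5]), np.float64(26.5)] [array([337.,  -5.]), array([388.,  45.])]
[167 309  56  36 286] [array([244.5, 269.9]), array([ 90.2, 154.1]), np.float64(3.5)] [array([197., 191.]), array([293., 347.])]
Lnear 324 [[0.324, 0.246], [0.339, 0.405]]
Lfar 264 [[0.66, 0.255], [0.677, 0.394]]
Lrear 527 [[0.367, 0.428], [0.612, 0.446]]
Brear 793 [[0.725, -0.286], [0.745, 0.137]]
BR 156 [[0.603, -0.339], [0.697, -0.322]]
24.0667 [ 0.36547385 -0.3378456   0.2099838 ] [-0.28173892  0.35453684 -0.55852688]
```

View pics/scene9.png

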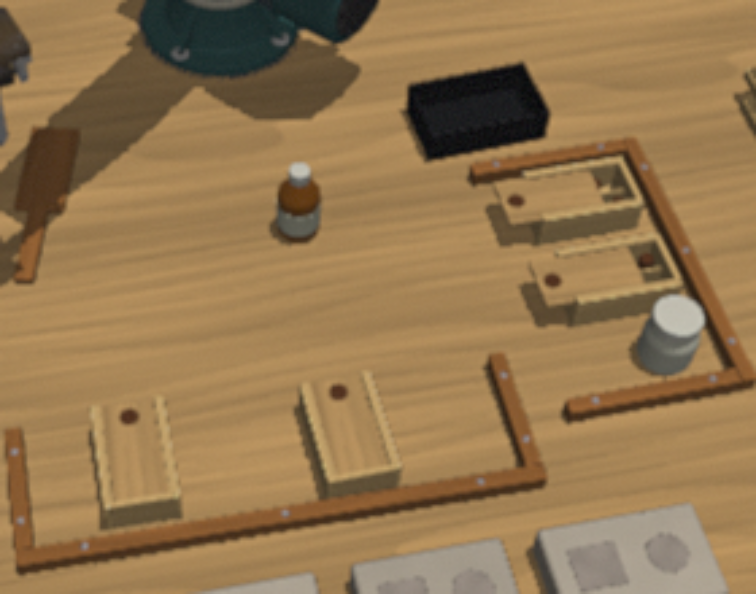

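View pics/top9.png

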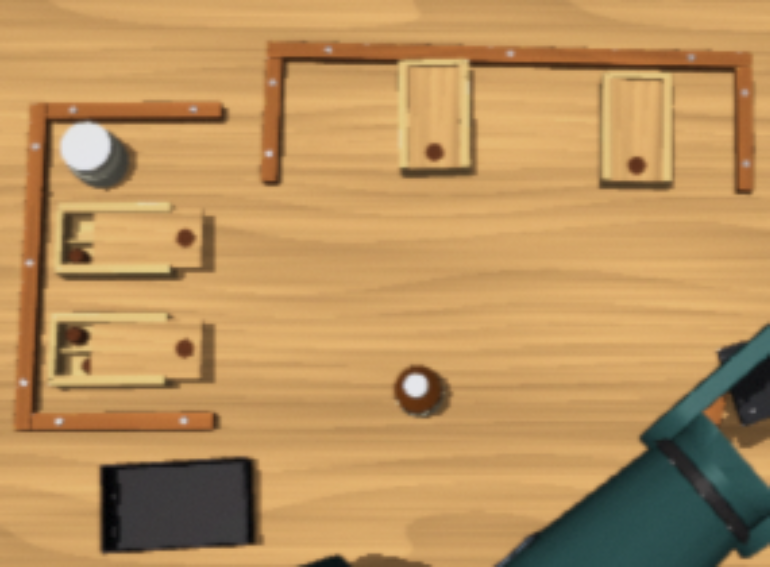

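```bash
python3 - <<'E'
from bench import robot
print(robot.close_job())
E
```

```text
the job is handed in; nothing more can be done
None
```

I sorted all three boxes by sliding them flat along the table, held lightly by the sides, and handed the job in at about 24 s of the 72 s allowed. The hand-in gave no verdict, so the results below are my own checks.

- **Shut box:** it is in the back bay. The last top view puts it at x 0.587–0.710, inside a bay of about 0.58–0.72, so it clears the mouth by about 7 mm and the rear batten by about 10 mm.
- **Drawn boxes:** both are in the left bay, side by side with lid ends towards the mouth. Even counting the lids, they lie at y 0.248–0.407 in a bay of about 0.238–0.428, which is about 10 mm inside the mouth at the closest. They clear the near batten and the jar by over 20 mm.
- **Lids:** the drawn boxes' overall lengths were 158.2 and 153.2 mm before, and 158.9 and 155.1 mm after. The shut box's reading also rose by 1.7 mm, so I take the differences as measurement noise.
- **Other things:** the bottle, jar and tray measured within about 3 mm of where they started, which is camera noise. The last reading of `box_4` was 10 mm longer because it took in some of the rear batten; its sides and lid end had not moved. I did not measure the paddle, mould, bowl or crock again, but nothing was moved down near them.
- **Forces:** the wrist force stayed below about 10 N in every reading, and the robot ended clear of everything.

No check failed.

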